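# Load a roller and latch the inspection tray

### The arm

A 6-joint arm with a two-finger parallel gripper is mounted at the origin on the work surface. World frame = base frame: x ahead of the robot, y to its left, z up, the work surface at z = 0. Lengths are in mm, angles in rad, forces in N, time in s.
With the tool pointing down it reaches from about 350 to 975 mm from the base axis. Payload 7.1 kg.
Tool frame: the origin (TCP) lies at the very end of the fingers, on their centre line; the grasp point (between the pads) lies 19 mm behind it; z points along the fingers, y is the direction in which the jaws open and shut (so a half turn about z gives the same grasp; the last joint's range is limited). The gripper opens to 88 mm and grips with 3 to 60 N. Pads are 20 mm wide; open, the fingers measure 115 mm over their backs; the gripper's body (75 mm by 178 mm) begins 61 mm behind the grasp point.
Start: joints at [-1.35, 0.423, 1.63, -0, 1.089, -0.019], TCP at [148.462, -607.095, 222.675] pointing down, gripper open.
Joint ranges: [-3, 3], [-0.9, 2.11], [0.09, 2.58], [-1.31, 4.45], [0.11, 2.69], [-2.54, 2.54]. Speed limits (rad/s): [2.39, 2.39, 3.01, 3.14, 3.14, 3.14].

### API

Orientations are given as a rotation vector (axis times angle).
In Python, from workcell import readout, imaging, close_job gives the robot as it stands.
- The arm moves only by the tool carry_out, never from a script. Its argument "rows" is a list of rows, each a list of 3 entries, a list of its own where there are three numbers: the shift along the tool's x, y, z in m, then the turn, a rotation vector about the tool's x, y, z in rad, then the closure, from 0 (fully open) to 1 (shut). In form: [[[dx, dy, dz], [wx, wy, wz], hand], ...]. A call has 1 to 12 rows; each row shifts and turns the commanded pose from where the row before left it, along the tool's axes as they then stand; what a row does not reach is not made up. A row lasts 1/12 s, in which the tool goes at most 41.7 mm and 7.16 degrees, less where a joint would pass 70% of its speed; a pose out of reach is approached as far as the arm can. A call with a gripper value outside its range is refused whole. The fingers move at their own pace and stop on an object; the grip force is fixed at half the most. Time passes only in rows, so rows that do not move let the fingers close. It gives the time, the measured TCP pose, the force and the opening at its end, in the units of the state.
- readout.get_obs(): the state, without advancing time (a new reading comes with each control period).
- imaging.get_image(name): name is "side" or "top"; returns the picture (420x560x3 uint8, red, green, blue); there is no depth.
- imaging.camera_params(name): a dict with "fx", "fy", "cx", "cy" (pixels), "rvec" (rotation vector, rad) and "tvec" (3), from world to camera coordinates, as OpenCV has them. Camera axes: x right, y down, z forward; pixel columns grow to the right and rows downward; lengths in mm; the calibration is good to about 2 mm. A picture is of the moment at which its call begins. camera_params takes no time and is no camera call.
- close_job(): hands the job in, once; it reports no verdict.
The state is a dict: "t": time; "qpos": joint angles; "qvel": joint speeds; "joint_torque": joint torques, N m; "ee_pos": TCP position; "orientation": TCP orientation; "ft_force": force on the tool from outside, world axes, zero at the start; "moment": the same for the moment, N m; "width": finger opening in mm.
Only numpy, scipy, OpenCV 4.12 (cv2) and the standard library are available. Lean on these libraries where they do the work, as an engineer would, in place of code of your own. Each camera call takes 0.05 s, during which the arm holds its last target.

### The job

Stand the larger rubber roller (the one with the steel stub on top, stub up) in the round nest of the pulled-out tray of the inspection station. Then push the tray straight in by its front plate, gently but all the way to its soft end stop, so that its push-push latch catches; never press it with more than about 20 N. Let go and check that the tray stays in with the roller upright in its nest (if it comes back out, push again), and leave the other things on the table where they are.

Things in the scene. Friction and masses are not known exactly. Their poses are not given: they have to be found in the camera images.
- roller: The roller to load: amber rubber cylinder 44 mm in diameter and 40 mm tall, standing on its flat end, with a steel stub 16 mm in diameter and 12 mm tall on top (52 mm in all), 0.12 to 0.24 kg. Its lower edge is bevelled by 2 mm. Origin: centre of its underside; z up along its axis. It can be gripped across the rubber or by the stub.
- station: Fixed inspection station: black base plate 200 mm deep, 150 wide, 12 thick; the tray slides between two black side rails (40 mm high). Low lamps on the rails from 100 mm behind the front edge (81 mm high), lens barrel at the back (87 mm high). Origin: middle of the base plate's front edge, on the table. x points from front to back, the way the tray is pushed in; y left, z up.
- nest (a point): Centre of the nest floor on the tray: an aluminium ring 6 mm high, 48 mm inside and 57 mm outside diameter, on the flat tray deck 32 mm above the table. Axes as the station's. It moves with the tray.
- push_face (a point): Centre of the outer face of the tray's upright, slick aluminium front plate (faces away from the station; push it along the station's x): 100 mm wide, 6 thick, from 14 to 62 mm above the table; the point is 38 mm above the table. The nest's centre lies 46 mm behind this face. Tray (0.35 kg) and front plate are one rigid piece.
- tray (a joint): Travel of the tray (m) along the station's x: 0 = fully out, as at the start; grows as it is pushed in. A spring pushes it out with 2 N at 0, 0.8 N more per cm. A rubber end stop lies somewhere between 35 and 48 mm (differs from one setting-up to the next, cannot be seen); there the force rises steeply from about 6 N. Once latched it stays at 28 to 42 mm.
- small_roller: Bystander: smaller amber roller, 28 mm in diameter, 30 mm tall, no stub. Origin: centre of its underside.
- bearing: Bystander: steel ring lying flat, 32 mm outside, 16 mm inside, 10 mm high. Origin: centre of its underside.
- screw_bin: Bystander: grey open plastic box 100 by 130 by 35 mm. Origin: centre of its underside.
- driver: Bystander: screwdriver with a black handle lying on the table. Origin: middle of its underside.
- lens: Bystander: black lens barrel 60 mm tall, 42 mm in diameter, standing. Origin: centre of its underside.
- profile: Bystander: aluminium profile 120 by 30 by 30 mm lying on the table. Origin: centre of its underside.
- station_front (a point): Front edge of the base plate, middle, on its upper side (12 mm high). The push-push latch is hidden under the tray: it catches only at the end stop; pushing till 10 to 14 N is felt along x is sure to catch (leave out what rubbing adds up, down or sideways). Let go then, it comes back about 7 mm and stays; let go earlier, it returns to 0. Pushing a latched tray to the stop again unlatches it.
Mind the look-alikes: they are no part of the job. What is shaped like the roller but red, turquoise or yellow is not meant.

How it is judged:
By the outcome, as a careful person would: the job done as asked, in the order asked, and still so for the second after the job is handed in, with the robot touching nothing.
It also fails if it takes over 66 s, if anything falls off the work surface, if the arm or the gripper's body presses on something with over 40 N, if the wrist force passes 120 N, or if a joint passes its speed limit or range.

## Working session

There is one attempt and no reset: what is moved stays moved. The work goes in short steps, Python scripts to look and compute and a tool call to move; the robot and the scene stay as the last step left them, time stands still between calls to the robot, and variables do not carry over. Pictures are saved under pics/ and viewed, and the job is handed in when it is done.

Besides the shell and the picture viewer there is one more tool, called after ">>>" as name(argument=value, ...) on one line, values as JSON. carry_out: Moves the arm, as the interface text tells. Its arguments: {"type":"object","properties":{"rows":{"type":"array","items":{"type":"array"}}},"required":["rows"]}

```bash
mkdir -p pics; ls
python3 - <<'E'
from workcell import readout, imaging
import cv2
o=readout.get_obs()
print(o)
for n in ("side","top"):
    im=imaging.get_image(n); cv2.imwrite(f"pics/{n}0.png",im[:,:,::-1]); print(n,imaging.camera_params(n))
E
```

```text
pics
{'t': 0.0, 'qpos': array([-1.34997335e+00,  4.23843125e-01,  1.63069201e+00, -9.18877454e-06,
        1.08856851e+00, -1.90151431e-02]), 'qvel': array([-9.86778104e-04, -8.25965151e-05, -1.57404153e-03, -5.32597918e-04,
       -9.98180894e-04, -6.50899197e-04]), 'joint_torque': array([ 1.47976400e-03, -5.44626367e+01, -2.73668790e+01,  6.44999533e-02,
        2.28463614e-02, -1.43426587e-04]), 'ee_pos': array([ 148.3584224 , -606.56898056,  221.8994693 ]), 'orientation': array([-3.11753824e+00, -3.75661437e-01,  2.51682893e-04]), 'ft_force': array([-0.88747538,  0.22880819, -0.10879979]), 'moment': array([ 0.04261865, -0.08734232,  0.02313599]), 'width': 87.90224818567046}
side {'fx': 470.94589266928233, 'fy': 470.94589266928233, 'cx': 279.43765811808015, 'cy': 202.61404978521912, 'rvec': array([ 0.55526699, -2.4863634 ,  1.38793101]), 'tvec': array([479.84332571, 147.76899362, 883.58044244])}
top {'fx': 382.8950689688542, 'fy': 382.8950689688542, 'cx': 281.21003190024686, 'cy': 209.0455621195558, 'rvec': array([ 1.98543323, -2.24979596,  0.23126395]), 'tvec': array([ 69.30157657, 542.17869582, 910.43704559])}
```

View pics/side0.png

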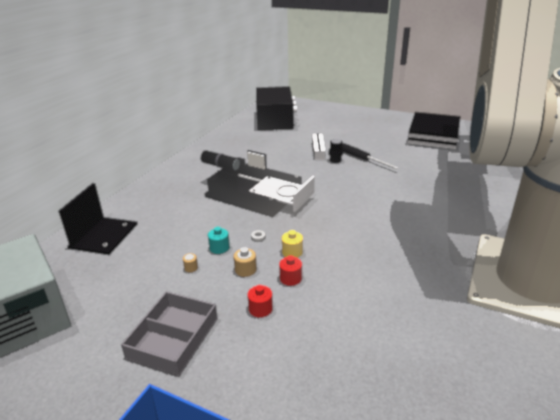

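View pics/top0.png

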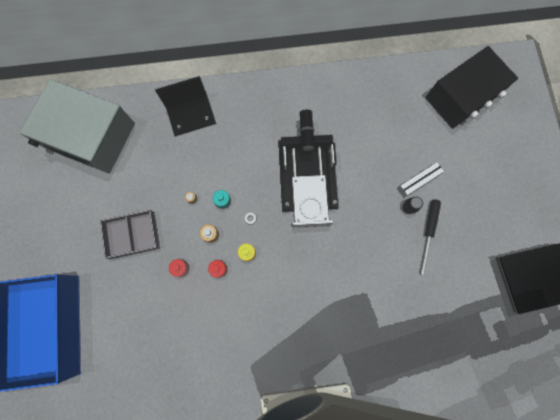

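The roller candidates in the top view are:
- amber with stub at (208,233), side (245,262)
- small amber at (191,198), side (190,262)
- turquoise at (221,198)
- yellow at (246,252)
- red at (178,268) and (217,268)

By the description the roller is the amber one with the steel stub, at top (208,233). The station is at top (308,180), with the nest at (311,209). I'll check the choice in a crop and measure.

```bash
cat > h.py <<'E'
import numpy as np, cv2
from scipy.spatial.transform import Rotation as R
from workcell import readout, imaging
def cam(n):
    p=imaging.camera_params(n); return p,R.from_rotvec(p['rvec']).as_matrix(),np.array(p['tvec'])
def ray(n,uv):
    p,M,t=cam(n); d=np.array([(uv[0]-p['cx'])/p['fx'],(uv[1]-p['cy'])/p['fy'],1.])
    d=M.T@d; return -M.T@t,d/np.linalg.norm(d)
def plane(n,uv,z):
    c,d=ray(n,uv); return c+d*(z-c[2])/d[2]
def tri(a,b):
    c1,d1=ray('top',a);c2,d2=ray('side',b)
    s=np.linalg.lstsq(np.c_[d1,-d2],c2-c1,rcond=None)[0]
    p,q=c1+s[0]*d1,c2+s[1]*d2
    return (p+q)/2,np.linalg.norm(p-q)
def proj(n,X):
    p,M,t=cam(n); x=M@np.array(X,float)+t; return np.array([p['fx']*x[0]/x[2]+p['cx'],p['fy']*x[1]/x[2]+p['cy']])
E
python3 - <<'E'
from h import *
t=cv2.imread('pics/top0.png');s=cv2.imread('pics/side0.png')
def crop(im,x,y,w,h,k): return cv2.resize(im[y:y+h,x:x+w],None,fx=k,fy=k,interpolation=cv2.INTER_CUBIC)
a=crop(t,180,180,75,70,5);b=crop(s,175,220,75,70,5)
cv2.imwrite('pics/c_roll.png',np.hstack([a,b]))
a=crop(t,265,100,90,140,4);b=crop(s,195,140,130,80,4)
b=cv2.resize(b,(430,265)); b=cv2.copyMakeBorder(b,0,560-265,0,0,cv2.BORDER_CONSTANT)
cv2.imwrite('pics/c_st.png',np.hstack([a,b]))
hsv=cv2.cvtColor(t,cv2.COLOR_BGR2HSV); hs=cv2.cvtColor(s,cv2.COLOR_BGR2HSV)
for n,h in(('top',hsv),('side',hs)):
    m=cv2.inRange(h,(8,70,80),(22,255,255)); m=cv2.morphologyEx(m,cv2.MORPH_CLOSE,np.ones((3,3)))
    k,l,st,ce=cv2.connectedComponentsWithStats(m)
    for i in range(1,k):
        if st[i,4]>20: print(n,st[i],ce[i],plane(n,ce[i],20).round(1))
E
```

```text
top [185 192  11  11  55] [190.98181818 197.54545455] [613.8 231.9  20. ]
top [200 225  18  17 137] [208.83211679 233.5620438 ] [512.8 193.7  20. ]
side [282 240  21  18 251] [291.83266932 249.58565737] [446.4 121.2  20. ]
side [234 249  22  28 399] [244.79448622 264.50877193] [509.8 202.1  20. ]
side [183 255  14  17 158] [190.07594937 264.18987342] [608.1 245.3  20. ]
```

View pics/c_roll.png

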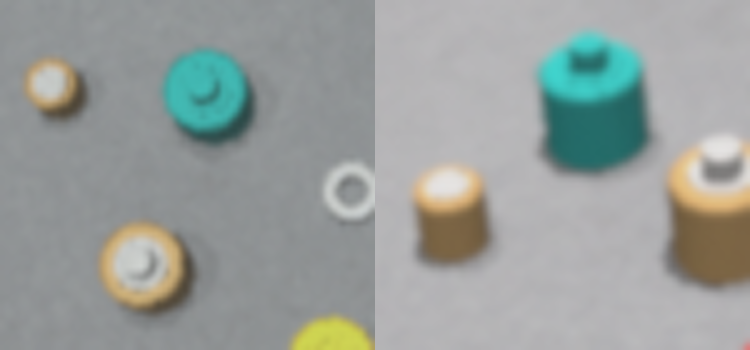

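View pics/c_st.png

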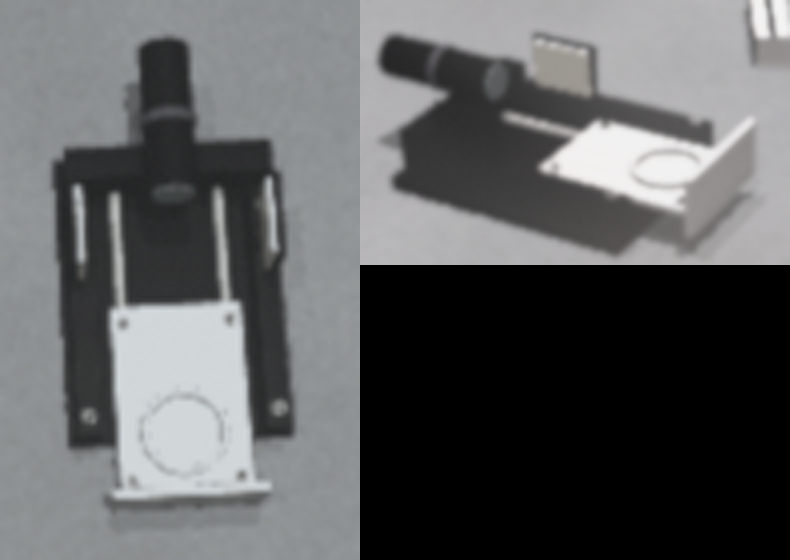

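The crops confirm it: the amber roller with steel stub is at top (208,233), the small amber roller has no stub, and turquoise is separate. The tray is out, with its front plate's top edge at about top (292–332, 222–224) and the nest ring at about (310.4,208).

Run:
```python
from h import *
t=cv2.imread('pics/top0.png');s=cv2.imread('pics/side0.png')
f=lambda x,y,x0,y0,k:np.array([(x+.5)/k-.5+x0,(y+.5)/k-.5+y0])
print('stub top z52',plane('top',f(141,262,180,180,5),52), plane('side',f(346,147,175,220,5),52), tri(f(141,262,180,180,5),f(346,147,175,220,5)))
# rubber silhouette ellipse in top
h=cv2.cvtColor(t,cv2.COLOR_BGR2HSV)
m=cv2.inRange(h,(8,60,60),(24,255,255))[215:250,195:225]
c=max(cv2.findContours(cv2.resize(m,None,fx=8,fy=8,interpolation=cv2.INTER_CUBIC),0,1)[0],key=cv2.contourArea)
e=cv2.minEnclosingCircle(c);u=f(*e[0],195,215,8);print('rubber',u,e[1]/8,plane('top',u,40),plane('top',u,30))
# front plate edge
a=plane('top',f(109,493,265,100,4),62);b=plane('top',f(270,486,265,100,4),62);print('plate top L/R',a,b,np.linalg.norm(a-b),'yaw',np.degrees(np.arctan2((a-b)[1],(a-b)[0]))-90)
n=plane('top',f(183,434,265,100,4),38);print('nest',n)
for l in [((112,310),(122,488)),((240,303),(254,478))]:
    p=plane('top',f(*l[0],265,100,4),32);q=plane('top',f(*l[1],265,100,4),32);d=p-q;print('tray edge',p,q,'yaw',np.degrees(np.arctan2(d[1],d[0])))
# side: plate top corners: crop scaled 430/520 
k=4*430/520
A=f(754-360,119,195,140,k);B=f(686-360,195,195,140,k)
pa,pb=plane('side',A,62),plane('side',B,62);print('side plate',A,B,pa,pb,np.linalg.norm(pa-pb),np.degrees(np.arctan2((pb-pa)[1],(pb-pa)[0]))-90)
N=f(671-360,168,195,140,k);print('side nest',plane('side',N,38))
```

```text
stub top z52 [511.88806095 190.4860358   52.        ] [513.36927901 195.65049479  52.        ] (array([513.97146182, 191.73117021,  48.7397002 ]), np.float64(3.2945363534648893))
rubber [208.69175434 232.71531487] 10.255157470703125 [511.78600977 190.46397592  40.        ] [513.42779696 192.1561644   30.        ]
plate top L/R [507.07680191 -20.3875438   62.        ] [ 499.01481275 -120.32394141   62.        ] 100.2610554274408 yaw -4.612131605627752
nest [543.15661566 -73.77699509  38.        ]
tray edge [632.53644301 -39.74717155  32.        ] [514.1540394  -30.62846143  32.        ] yaw -4.404657700036763
tray edge [ 626.84665475 -123.93089824   32.        ] [ 510.07980869 -115.64497434   32.        ] yaw -4.058977508575056
side plate [313.76744186 175.62790698] [293.20930233 198.60465116] [ 497.07886    -116.58605972   62.        ] [497.68954724   1.09528949  62.        ] 117.68293372498538 -0.29732398259513104
side nest [540.11435491 -65.45952713  38.        ]
```

Run:
```python
from h import *
s=cv2.imread('pics/side0.png')
cv2.imwrite('pics/c_s2.png',cv2.resize(s[160:216,240:320],None,fx=10,fy=10,interpolation=cv2.INTER_CUBIC))
n=np.array([543.2,-73.8,32]);
ex=np.array([np.cos(-.075),np.sin(-.075),0]);ey=np.array([-ex[1],ex[0],0])
f=n-46*ex
for nm,d in(('L62',f+50*ey+[0,0,30]),('R62',f-50*ey+[0,0,30]),('L14',f+50*ey-[0,0,18]),('R14',f-50*ey-[0,0,18]),('nest38',n+[0,0,6])):
    print(nm,d.round(1),'side10x',((proj('side',d)-[240,160]+.5)*10-.5).round(0),'top',proj('top',d).round(1))
```

```text
L62 [501.1 -20.5  62. ] side10x [563. 342.] top [292.2 225.2]
R62 [ 493.6 -120.2   62. ] side10x [761. 157.] top [332.4 223.3]
L14 [501.1 -20.5  14. ] side10x [564. 522.] top [291.7 228.2]
R14 [ 493.6 -120.2   14. ] side10x [758. 330.] top [330.  226.3]
nest38 [543.2 -73.8  38. ] side10x [494. 290.] top [310.4 208.1]
```

View pics/c_s2.png

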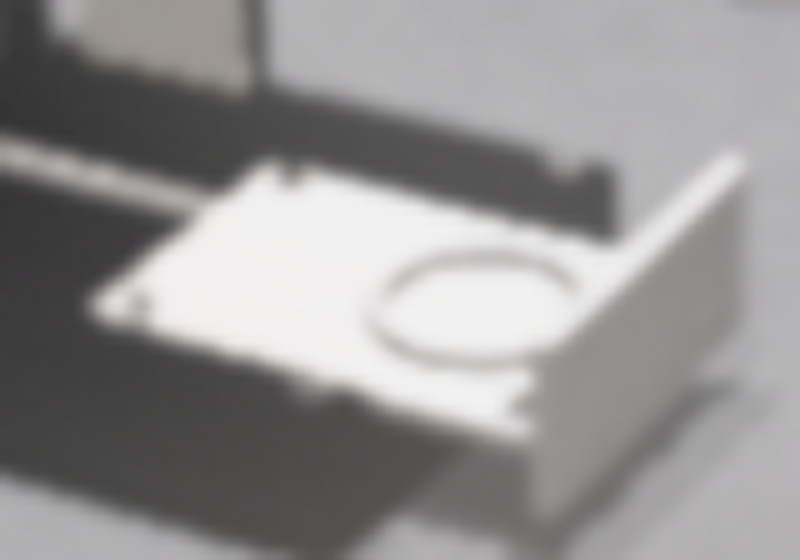

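```bash
cat >> h.py <<'E'
def go(X,yaw):
    "print shift in tool axes (m) and turn (rotvec tool) to reach TCP X (mm), tool down with x at yaw deg"
    o=readout.get_obs(); M=R.from_rotvec(o['orientation']).as_matrix()
    T=np.array([[np.cos(a:=np.radians(yaw)),np.sin(a),0],[np.sin(a),-np.cos(a),0],[0,0,-1]])
    print('t',o['t'],'p',o['ee_pos'].round(1),'x-axis',M[:,0].round(3),'z',M[:,2].round(3),'w',round(o['width'],1),'F',o['ft_force'].round(1))
    d=(np.array(X)-o['ee_pos'])/1000
    print('shift now-axes',(M.T@d).round(4),'shift target-axes',(T.T@d).round(4),'dist mm',np.linalg.norm(d)*1000,'turn',R.from_matrix(M.T@T).as_rotvec().round(4))
E
python3 - <<'E'
from h import *
g=lambda x,y:np.array([(x+.5)/10-.5+240,(y+.5)/10-.5+160])
n=plane('side',g(480,307),38);a=plane('side',g(545,358),62);b=plane('side',g(745,158),62);
print(n,a,b,np.linalg.norm(a-b),np.degrees(np.arctan2(*(a-b)[1::-1]))-90)
go([550,-200,220],-4.3)
E
```

```text
[542.95810639 -65.21872965  38.        ] [501.85304606 -12.57161544  62.        ] [ 496.99617984 -118.16563312   62.        ] 105.70565603869035 -2.6335009276285035
t 0.1 p [ 148.4 -606.6  222. ] x-axis [0.971 0.238 0.   ] z [-0.     0.001 -1.   ] w 88.3 F [-0.9 -0.2  0.7]
shift now-axes [ 0.4867 -0.2996  0.0024] shift target-axes [ 0.37   -0.4356  0.002 ] dist mm 571.5541247035773 turn [-1.400e-03  2.000e-04  3.149e-01]
```

>>> carry_out(rows=[[[0.03, -0.02, 0], [0, 0, 0.105], 0.3], [[0.03, -0.025, 0], [0, 0, 0.105], 0.3], [[0.025, -0.03, 0], [0, 0, 0.105], 0.3], [[0.025, -0.031, 0], [0, 0, 0], 0.3], [[0.025, -0.031, 0], [0, 0, 0], 0.3], [[0.025, -0.031, 0], [0, 0, 0], 0.3], [[0.025, -0.031, 0], [0, 0, 0], 0.3], [[0.025, -0.031, 0], [0, 0, 0], 0.3], [[0.025, -0.031, 0], [0, 0, 0], 0.3], [[0.025, -0.031, 0], [0, 0, 0], 0.3], [[0.025, -0.031, 0], [0, 0, 0], 0.3], [[0.025, -0.031, 0], [0, 0, 0], 0.3]])

```text
t: 1.1
ee_pos: [469.5, -257.9, 222.6]
orientation: [-3.139, 0.118, 0.0]
ft_force: [0.1, -1.1, -0.1]
width: 61.6
```

```bash
python3 -c "
from h import *
go([512.5,192,130],-4.2)"
```

```text
t 1.1 p [ 469.5 -257.9  222.6] x-axis [ 0.997 -0.075 -0.   ] z [-0.  0. -1.] w 61.6 F [ 0.1 -1.1 -0.1]
shift now-axes [ 0.0091 -0.4519  0.0926] shift target-axes [ 0.0099 -0.4518  0.0926] dist mm 461.3324003375802 turn [-0.0001  0.0003 -0.0018]
```

>>> carry_out(rows=[[[0.001, -0.037, 0], [0, 0, 0], 0.3], [[0.001, -0.037, 0], [0, 0, 0], 0.3], [[0.001, -0.037, 0], [0, 0, 0], 0.3], [[0.001, -0.037, 0], [0, 0, 0], 0.3], [[0.001, -0.037, 0], [0, 0, 0], 0.3], [[0.001, -0.037, 0], [0, 0, 0], 0.3], [[0.001, -0.037, 0], [0, 0, 0], 0.3], [[0.001, -0.037, 0.015], [0, 0, 0], 0.3], [[0, -0.037, 0.02], [0, 0, 0], 0.3], [[0, -0.037, 0.02], [0, 0, 0], 0.3], [[0, -0.037, 0.02], [0, 0, 0], 0.3], [[0, -0.025, 0.017], [0, 0, 0], 0.3]])

```text
t: 2.1
ee_pos: [508.5, 172.2, 129.9]
orientation: [-3.139, 0.116, 0.001]
ft_force: [0.3, -0.1, 0.5]
width: 61.4
```

>>> carry_out(rows=[[[0, 0, 0], [0, 0, 0], 0.3], [[0, 0, 0], [0, 0, 0], 0.3], [[0, 0, 0], [0, 0, 0], 0.3]])

```text
t: 2.35
ee_pos: [508.8, 169.1, 131.3]
orientation: [3.139, -0.117, -0.001]
ft_force: [0.2, 0.0, -0.1]
width: 61.2
```

```bash
python3 -c "
from h import *
go([512.5,192,75],-4.2)
for n in ('top','side'):
    im=imaging.get_image(n)[:,:,::-1]; cv2.imwrite('pics/%s1.png'%n,im)
    o=readout.get_obs()
    u=proj(n,o['ee_pos']); print(n,u)
    x0,y0=(170,180) if n=='top' else (200,190)
    c=cv2.resize(im[y0:y0+80,x0:x0+80],None,fx=5,fy=5,interpolation=cv2.INTER_CUBIC)
    cv2.imwrite('pics/%s1c.png'%n,c)
a=cv2.imread('pics/top1c.png');b=cv2.imread('pics/side1c.png');cv2.imwrite('pics/app1.png',np.hstack([a,b]))
"
```

```text
t 2.35 p [508.8 169.1 131.3] x-axis [ 0.997 -0.075 -0.   ] z [-0.001 -0.    -1.   ] w 61.2 F [ 0.2  0.  -0.1]
shift now-axes [ 0.002  -0.0232  0.0563] shift target-axes [ 0.002  -0.0231  0.0563] dist mm 60.87072383288082 turn [ 0.0004  0.0005 -0.0015]
top [210.93956484 227.04328919]
side [250.14112372 207.26877507]
```

View pics/app1.png

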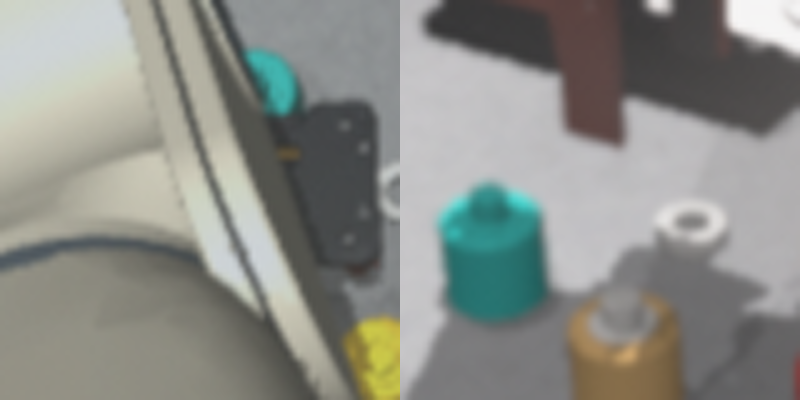

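>>> carry_out(rows=[[[0.001, -0.012, 0.02], [0, 0, 0], 0.3], [[0.001, -0.011, 0.02], [0, 0, 0], 0.3], [[0.001, 0, 0.016], [0, 0, 0], 0.3], [[0, 0, 0], [0, 0, 0], 0.3], [[0, 0, 0], [0, 0, 0], 0.3]])

```text
t: 2.87
ee_pos: [513.7, 191.1, 75.5]
orientation: [3.139, -0.12, -0.001]
ft_force: [0.3, -0.2, -0.0]
width: 61.2
```

```bash
python3 -c "
from h import *
go([512.5,192,42],-4.2)
n='side'
im=imaging.get_image(n)[:,:,::-1]; cv2.imwrite('pics/%s2.png'%n,im)
o=readout.get_obs();M=R.from_rotvec(o['orientation']).as_matrix()
for s in (-1,1):
  for r in (0,1):
    for w in (-10,10): print(s,r,w,(proj(n,o['ee_pos']+M@[w,s*(o['width']/2+13.5*r),0])-[200,210]+.5)*8-.5)
print((proj(n,o['ee_pos'])-[200,210]+.5)*8-.5)
cv2.imwrite('pics/side2c.png',cv2.resize(im[210:285,200:300],None,fx=8,fy=8,interpolation=cv2.INTER_CUBIC))
"
```

```text
t 2.8667 p [513.7 191.1  75.5] x-axis [ 0.997 -0.076 -0.001] z [-0.001 -0.    -1.   ] w 61.2 F [ 0.3 -0.2 -0. ]
shift now-axes [-0.0012 -0.0008  0.0335] shift target-axes [-0.0012 -0.0008  0.0335] dist mm 33.51627440776622 turn [ 0.0004  0.0007 -0.0032]
-1 0 -10 [314.97503225 303.46354779]
-1 0 10 [244.15538659 278.75786875]
-1 1 -10 [281.37182874 334.76678443]
-1 1 10 [210.08865688 309.46173268]
1 0 -10 [458.46960695 169.79044047]
1 0 10 [389.71797647 147.56435554]
1 1 -10 [488.19041301 142.10387108]
1 1 10 [419.88508152 120.37516842]
[353.46580346 223.17931222]
```

View pics/side2c.png

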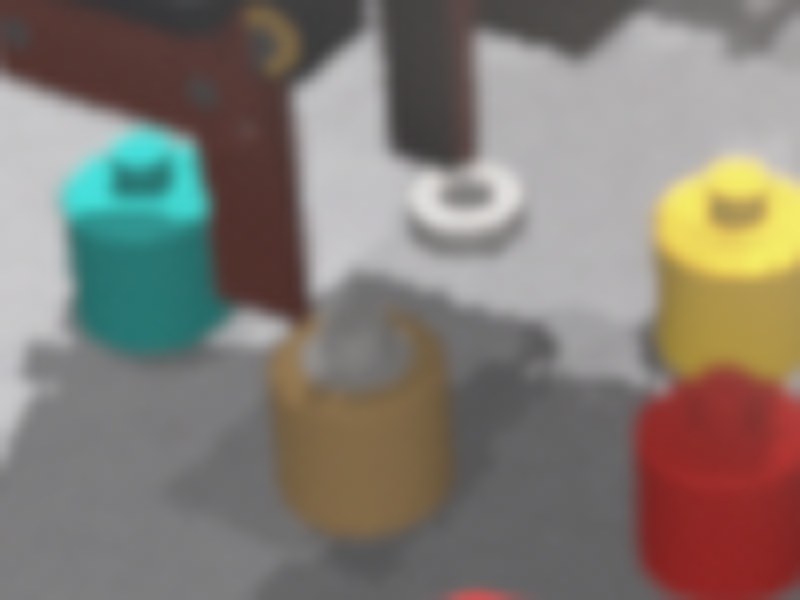

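>>> carry_out(rows=[[[-0.001, -0.002, 0.012], [0, 0, 0], 0.3], [[0, 0, 0.011], [0, 0, 0], 0.3], [[0, 0, 0.01], [0, 0, 0], 0.3], [[0, 0, 0], [0, 0, 0], 0.3], [[0, 0, 0], [0, 0, 0], 0.3]])

```text
t: 3.33
ee_pos: [512.2, 193.9, 41.3]
orientation: [3.139, -0.118, -0.003]
ft_force: [-0.1, 0.3, 0.1]
width: 61.8
```

```bash
python3 -c "
from h import *
go([513,193,42],-4.2)
n='side'
im=imaging.get_image(n)[:,:,::-1]; cv2.imwrite('pics/%s3.png'%n,im)
cv2.imwrite('pics/side3c.png',cv2.resize(im[210:285,200:300],None,fx=8,fy=8,interpolation=cv2.INTER_CUBIC))
"
```

```text
t 3.3333 p [512.2 193.9  41.3] x-axis [ 0.997 -0.075 -0.002] z [-0.002 -0.001 -1.   ] w 61.8 F [-0.1  0.3  0.1]
shift now-axes [ 0.0009  0.0009 -0.0007] shift target-axes [ 0.0009  0.0009 -0.0007] dist mm 1.4367261900780728 turn [ 0.0008  0.0018 -0.0019]
```

View pics/side3c.png

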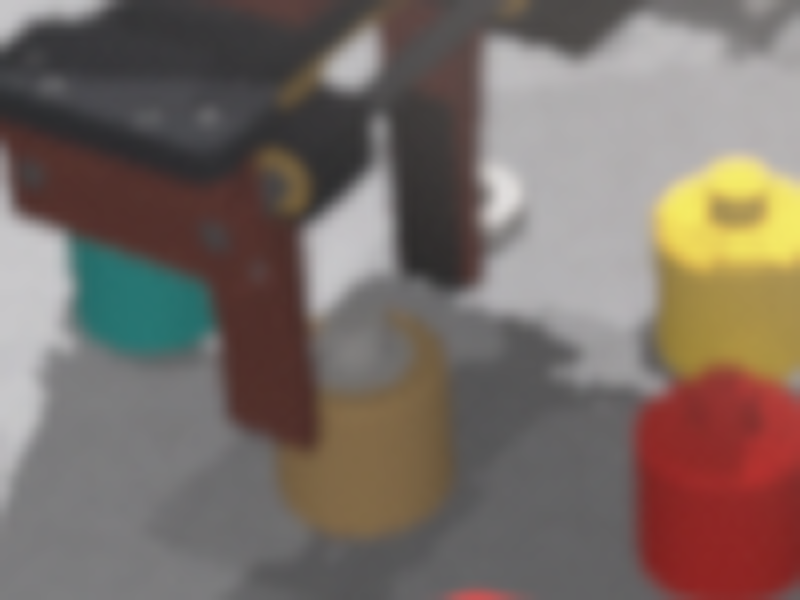

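>>> carry_out(rows=[[[0.001, 0, -0.001], [0, 0, 0], 0.6], [[0, 0, 0], [0, 0, 0], 0.8], [[0, 0, 0], [0, 0, 0], 1], [[0, 0, 0], [0, 0, 0], 1], [[0, 0, 0], [0, 0, 0], 1], [[0, 0, 0], [0, 0, 0], 1], [[0, 0, 0], [0, 0, 0], 1], [[0, 0, 0], [0, 0, 0], 1]])

```text
t: 4.05
ee_pos: [513.9, 194.1, 43.3]
orientation: [3.139, -0.118, 0.0]
ft_force: [-0.4, -0.1, 0.2]
width: 14.8
```

>>> carry_out(rows=[[[0, 0, -0.008], [0, 0, 0], 1], [[0, 0, -0.015], [0, 0, 0], 1], [[0, 0, -0.02], [0, 0, 0], 1], [[0, 0, -0.02], [0, 0, 0], 1], [[0, 0, 0], [0, 0, 0], 1], [[0, 0, 0], [0, 0, 0], 1]])

```text
t: 4.55
ee_pos: [514.5, 194.4, 107.2]
orientation: [-3.138, 0.118, -0.004]
ft_force: [-0.4, 0.2, -2.6]
width: 14.6
```

```bash
python3 -c "
from h import *
go([543,-71,160],-4.2)
n='side'
im=imaging.get_image(n)[:,:,::-1]; cv2.imwrite('pics/%s4.png'%n,im)
cv2.imwrite('pics/side4c.png',cv2.resize(im[180:280,190:300],None,fx=6,fy=6,interpolation=cv2.INTER_CUBIC))
"
```

```text
t 4.55 p [514.5 194.4 107.2] x-axis [ 0.997 -0.075  0.002] z [ 0.002  0.001 -1.   ] w 14.6 F [-0.4  0.2 -2.6]
shift now-axes [ 0.0485  0.2624 -0.0529] shift target-axes [ 0.0478  0.2626 -0.0528] dist mm 272.0667101634485 turn [-0.001  -0.0022 -0.0019]
```

View pics/side4c.png

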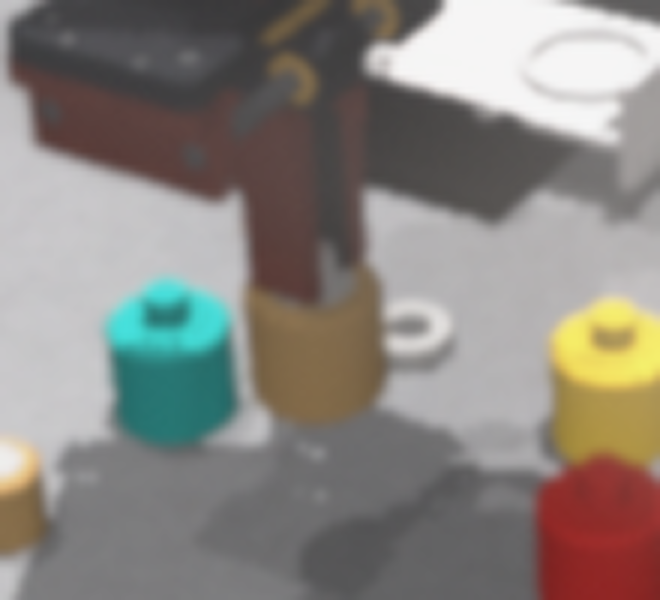

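>>> carry_out(rows=[[[0.002, 0.01, -0.015], [0, 0, 0], 1], [[0.005, 0.025, -0.008], [0, 0, 0], 1], [[0.005, 0.03, 0], [0, 0, 0], 1], [[0.006, 0.03, 0], [0, 0, 0], 1], [[0.006, 0.03, 0], [0, 0, 0], 1], [[0.006, 0.03, 0], [0, 0, 0], 1], [[0.006, 0.03, 0], [0, 0, 0], 1], [[0.006, 0.03, 0], [0, 0, 0], 1], [[0.004, 0.025, 0], [0, 0, 0], 1], [[0.002, 0.015, 0], [0, 0, 0], 1], [[0, 0.007, 0], [0, 0, 0], 1], [[0, 0, 0], [0, 0, 0], 1]])

```text
t: 5.6
ee_pos: [541.1, -71.8, 128.0]
orientation: [-3.139, 0.121, 0.004]
ft_force: [0.7, 0.7, -1.9]
width: 15.0
```

>>> carry_out(rows=[[[0, 0, 0.005], [0, 0, 0], 1], [[0, 0, 0.01], [0, 0, 0], 1], [[0, 0, 0.01], [0, 0, 0], 1], [[0, 0, 0.005], [0, 0, 0], 1], [[0, 0, 0], [0, 0, 0], 1], [[0, 0, 0], [0, 0, 0], 1]])

```text
t: 6.1
ee_pos: [541.6, -70.1, 98.5]
orientation: [-3.139, 0.117, 0.002]
ft_force: [0.1, -0.2, -1.3]
width: 14.8
```

```bash
python3 -c "
from h import *
go([543,-71,75],-4.2)
for n in ('top','side'):
    im=imaging.get_image(n)[:,:,::-1]; cv2.imwrite('pics/%s5.png'%n,im)
    x0,y0=(270,150) if n=='top' else (240,120)
    cv2.imwrite('pics/%s5c.png'%n,cv2.resize(im[y0:y0+100,x0:x0+(65 if n=='top' else 95)],None,fx=5,fy=5,interpolation=cv2.INTER_CUBIC))
a=cv2.imread('pics/top5c.png');b=cv2.imread('pics/side5c.png');cv2.imwrite('pics/app5.png',np.hstack([a,b]))
"
```

```text
t 6.1 p [541.6 -70.1  98.5] x-axis [ 0.997 -0.074 -0.001] z [-0.001  0.    -1.   ] w 14.8 F [ 0.1 -0.2 -1.3]
shift now-axes [0.0015 0.0008 0.0235] shift target-axes [0.0014 0.0008 0.0235] dist mm 23.544664803760917 turn [-0.0001  0.0015 -0.0011]
```

View pics/app5.png

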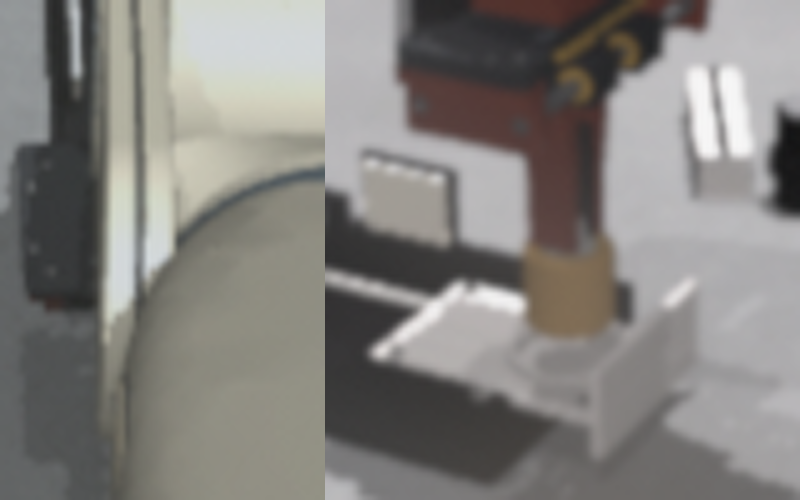

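Run:
```python
from h import *
im=cv2.imread('pics/side5.png');h=cv2.cvtColor(im,cv2.COLOR_BGR2HSV)
sub=(slice(160,200),slice(330-0-0-0,400))
m=cv2.inRange(h,(8,60,50),(24,255,255)); m[:165]=0; m[:, :335-0]=m[:, :335]
k,l,st,ce=cv2.connectedComponentsWithStats(m)
for i in range(1,k):
    if st[i,4]>100: print(st[i],ce[i])
roi=cv2.resize(im[160:200,270:310],None,fx=10,fy=10,interpolation=cv2.INTER_CUBIC)
s0=cv2.resize(cv2.imread('pics/side0.png')[160:216,240:320],None,fx=10,fy=10,interpolation=cv2.INTER_CUBIC)
cv2.imwrite('pics/roi5.png',roi)
S=roi[:,:,2].astype(int)-roi[:,:,0]
for v in (100,140,180): 
    r=np.where(S[v]>35)[0]; print('row',160+v/10-.45,'cols',270+r.min()/10-.45,270+r.max()/10-.45)
for u in (120,140,160,180,200): 
    c=np.where(S[:,u]>30)[0]; print('col',270+u/10-.45,'vmax',160+c.max()/10-.45)
p=readout.get_obs()['ee_pos']
th=np.linspace(0,2*np.pi,90)
def ring(c,r,z): return np.array([proj('side',[c[0]+r*np.cos(a),c[1]+r*np.sin(a),z]) for a in th])
for hgt in (42.5,):
    q=ring(p,22,p[2]-hgt+2);q0=ring(p,20,p[2]-hgt);print('pred roller u',q[:,0].min(),q[:,0].max(),'vmax',q[:,1].max(),q0[:,1].max())
for r,z in((28.5,38),(28.5,32),(24,38)):
    q=ring([543,-71],r,z);print('pred ring',r,z,q.min(0),q.max(0))
```

```text
[280 168  18  19 265] [288.40754717 177.7245283 ]
[281 233  23  25 303] [292.24752475 248.5049505 ]
[183 254  14  18 171] [190.14035088 263.9122807 ]
row 169.55 cols 280.35 295.55
row 173.55 cols 281.15000000000003 295.85
row 177.55 cols 281.45 295.65000000000003
col 281.55 vmax 184.45000000000002
col 283.55 vmax 185.65
col 285.55 vmax 186.35000000000002
col 287.55 vmax 186.55
col 289.55 vmax 186.55
pred roller u 279.341975509066 297.91760857865916 vmax 186.22893983543324 186.55536020238748
pred ring 28.5 38 [276.6582886 183.3600687] [300.47837764 195.18406715]
pred ring 28.5 32 [276.72489393 185.50227397] [300.47926415 197.3871278 ]
pred ring 24 38 [278.53585847 184.25688773] [298.5936672  194.21260875]
```

View pics/roi5.png

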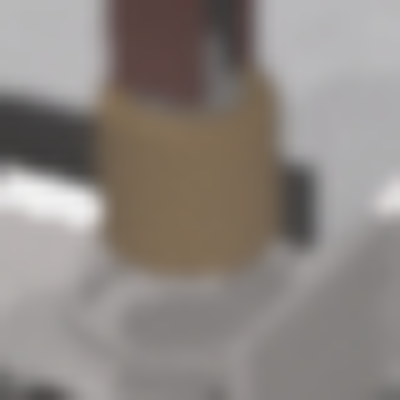

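>>> carry_out(rows=[[[0.0015, -0.0005, 0.005], [0, 0, 0], 1], [[0.0015, -0.0005, 0.006], [0, 0, 0], 1], [[0, 0, 0.004], [0, 0, 0], 1], [[0, 0, 0], [0, 0, 0], 1], [[0, 0, 0], [0, 0, 0], 1]])

```text
t: 6.62
ee_pos: [544.8, -69.9, 83.8]
orientation: [-3.139, 0.118, 0.001]
ft_force: [-0.4, 0.5, -1.2]
width: 14.5
```

```bash
python3 -c "
from h import *
go([544.5,-69,75],-4.2)
im=imaging.get_image('side')[:,:,::-1]; cv2.imwrite('pics/side6.png',im)
cv2.imwrite('pics/side6c.png',cv2.resize(im[155:210,245:320],None,fx=10,fy=10,interpolation=cv2.INTER_CUBIC))
"
```

```text
t 6.6167 p [544.8 -69.9  83.8] x-axis [ 0.997 -0.075 -0.001] z [-0.001  0.    -1.   ] w 14.5 F [-0.4  0.5 -1.2]
shift now-axes [-0.0004 -0.0009  0.0088] shift target-axes [-0.0004 -0.0009  0.0088] dist mm 8.844503572486397 turn [-0.0001  0.0009 -0.002 ]
```

View pics/side6c.png

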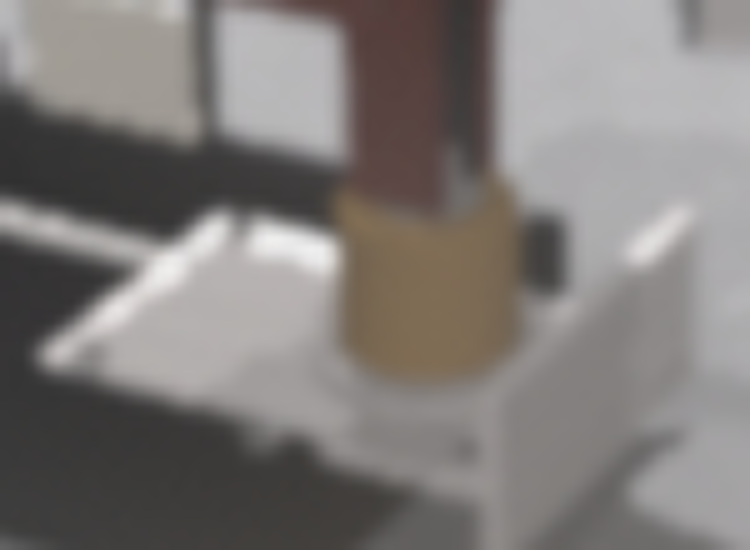

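>>> carry_out(rows=[[[-0.0012, 0.0003, 0.002], [0, 0, 0], 1], [[0, 0, 0.002], [0, 0, 0], 1], [[0, 0, 0.001], [0, 0, 0], 1], [[0, 0, 0], [0, 0, 0], 1]])

```text
t: 7.0
ee_pos: [545.2, -70.6, 80.1]
orientation: [3.139, -0.118, 0.005]
ft_force: [0.4, -1.8, 4.2]
width: 14.8
```

>>> carry_out(rows=[[[0, 0, 0.001], [0, 0, 0], 1], [[0, 0, 0.001], [0, 0, 0], 1], [[0, 0, 0], [0, 0, 0], 1]])

```text
t: 7.25
ee_pos: [546.6, -71.1, 79.3]
orientation: [3.138, -0.118, 0.009]
ft_force: [0.5, -3.5, 12.6]
width: 15.0
```

```bash
python3 -c "
from h import *
o=readout.get_obs();print(o['moment'])
go([544.5,-69,75],-4.2)
im=imaging.get_image('side')[:,:,::-1]; cv2.imwrite('pics/side7.png',im)
cv2.imwrite('pics/side7c.png',cv2.resize(im[155:210,245:320],None,fx=10,fy=10,interpolation=cv2.INTER_CUBIC))
"
```

```text
[-0.41960606  0.00210497 -0.02152044]
t 7.25 p [546.6 -71.1  79.3] x-axis [ 0.997 -0.075  0.006] z [ 0.006 -0.001 -1.   ] w 15.0 F [ 0.5 -3.5 12.6]
shift now-axes [-0.0023 -0.0019  0.0043] shift target-axes [-0.0023 -0.0019  0.0043] dist mm 5.246638272572221 turn [ 0.001  -0.0058 -0.0018]
```

View pics/side7c.png

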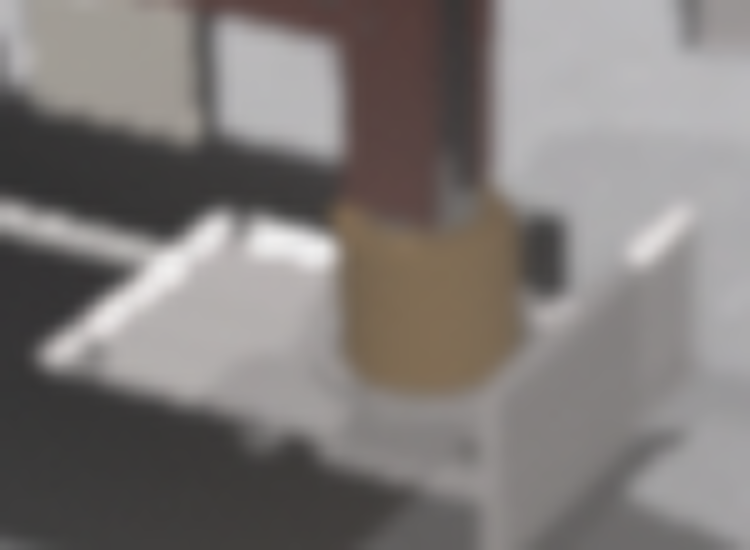

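>>> carry_out(rows=[[[0, 0, -0.0015], [0, 0, 0], 1], [[0, 0.001, 0], [0, 0, 0], 1], [[0, 0.001, 0], [0, 0, 0], 1], [[0, 0, 0], [0, 0, 0], 1]])

```text
t: 7.63
ee_pos: [543.7, -72.3, 78.6]
orientation: [3.139, -0.118, 0.0]
ft_force: [1.5, -0.6, -0.8]
width: 15.0
```

```bash
python3 -c "
from h import *
o=readout.get_obs();print(o['moment'])
go([544.5,-72,75],-4.2)"
```

```text
[-0.21148334 -0.16779777  0.01005394]
t 7.6333 p [543.7 -72.3  78.6] x-axis [ 0.997 -0.075  0.   ] z [ 0. -0. -1.] w 15.0 F [ 1.5 -0.6 -0.8]
shift now-axes [ 0.0008 -0.0004  0.0036] shift target-axes [ 0.0008 -0.0004  0.0036] dist mm 3.712164188000767 turn [ 0.     -0.0001 -0.002 ]
```

The upward force is gone at z 78.6, so the bevel is inside the ring. I'll lower gently.

>>> carry_out(rows=[[[0, 0, 0.001], [0, 0, 0], 1], [[0, 0, 0.001], [0, 0, 0], 1], [[0, 0, 0], [0, 0, 0], 1]])

```text
t: 7.88
ee_pos: [543.6, -72.2, 76.3]
orientation: [3.139, -0.118, -0.001]
ft_force: [0.2, -0.8, -1.8]
width: 14.5
```

>>> carry_out(rows=[[[0, 0, 0.001], [0, 0, 0], 1], [[0, 0, 0.0005], [0, 0, 0], 1], [[0, 0, 0], [0, 0, 0], 1]])

```text
t: 8.13
ee_pos: [544.2, -72.2, 75.4]
orientation: [3.139, -0.118, 0.001]
ft_force: [1.6, -0.4, 2.2]
width: 14.9
```

>>> carry_out(rows=[[[0, 0, 0], [0, 0, 0], 0.8], [[0, 0, 0], [0, 0, 0], 0.7], [[0, 0, 0], [0, 0, 0], 0.6], [[0, 0, 0], [0, 0, 0], 0.55], [[0, 0, 0], [0, 0, 0], 0.55], [[0, 0, -0.01], [0, 0, 0], 0.55], [[0, 0, -0.025], [0, 0, 0], 0.55], [[0, 0, -0.03], [0, 0, 0], 0.55], [[0, 0, -0.03], [0, 0, 0], 0.55], [[0, 0, 0], [0, 0, 0], 0.55]])

```text
t: 8.97
ee_pos: [547.1, -72.7, 176.3]
orientation: [3.138, -0.118, 0.014]
ft_force: [0.7, -0.2, -0.1]
width: 39.8
```

```bash
python3 -c "
from h import *
a=np.radians(-4.3);n=np.array([544,-72.2,0]);f=n-46*np.array([np.cos(a),np.sin(a),0]);print('face',f)
tgt=f-40*np.array([np.cos(a),np.sin(a),0]);tgt[2]=170
go(tgt,-4.3)
im=imaging.get_image('side')[:,:,::-1]; cv2.imwrite('pics/side8.png',im)
cv2.imwrite('pics/side8c.png',cv2.resize(im[155:210,245:320],None,fx=10,fy=10,interpolation=cv2.INTER_CUBIC))
"
```

```text
face [498.12948386 -68.75097857   0.        ]
t 8.9667 p [547.1 -72.7 176.3] x-axis [ 0.997 -0.075  0.009] z [ 0.009 -0.001 -1.   ] w 39.8 F [ 0.7 -0.2 -0.1]
shift now-axes [-0.0892 -0.0002  0.0055] shift target-axes [-0.0892 -0.0002  0.0063] dist mm 89.39389622696734 turn [ 0.0007 -0.0092 -0.0002]
```

View pics/side8c.png

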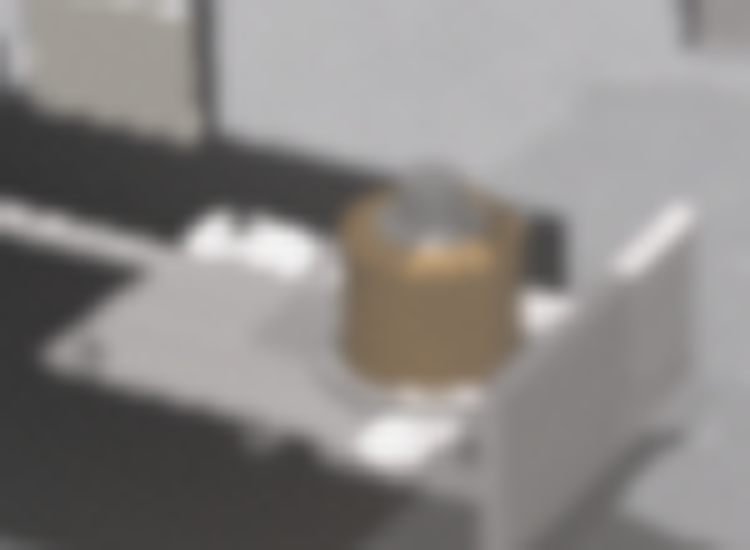

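The roller stands upright inside the ring: roller at crop (430,300), stub at (430,200). Next I retreat in front of the plate, close the fingers and lower them.

>>> carry_out(rows=[[[-0.01, 0, 0], [0, 0, 0], 0.8], [[-0.025, 0, 0], [0, 0, 0], 1], [[-0.03, 0, 0], [0, 0, 0], 1], [[-0.02, 0, 0], [0, 0, 0], 1], [[-0.005, 0, 0.01], [0, 0, 0], 1], [[0, 0, 0.03], [0, 0, 0], 1], [[0, 0, 0.035], [0, 0, 0], 1], [[0, 0, 0.035], [0, 0, 0], 1], [[0, 0, 0.02], [0, 0, 0], 1], [[0, 0, 0], [0, 0, 0], 1], [[0, 0, 0], [0, 0, 0], 1]])

```text
t: 9.93
ee_pos: [451.6, -65.0, 38.9]
orientation: [-3.139, 0.118, 0.008]
ft_force: [-0.7, -1.0, 0.6]
width: 0.5
```

```bash
python3 -c "
from h import *
a=np.radians(-4.3);f=np.array([498.1,-68.7,0]);tgt=f-20*np.array([np.cos(a),np.sin(a),0]);tgt[2]=32
go(tgt,-4.3)
im=imaging.get_image('side')[:,:,::-1]; cv2.imwrite('pics/side9.png',im)
cv2.imwrite('pics/side9c.png',cv2.resize(im[140:220,235:335],None,fx=7,fy=7,interpolation=cv2.INTER_CUBIC))
"
```

```text
t 9.9333 p [451.6 -65.   38.9] x-axis [ 0.997 -0.075 -0.005] z [-0.005  0.001 -1.   ] w 0.5 F [-0.7 -1.   0.6]
shift now-axes [0.0267 0.0002 0.0068] shift target-axes [0.0267 0.0002 0.0069] dist mm 27.549842555253207 turn [-0.0005  0.0052 -0.0002]
```

View pics/side9c.png

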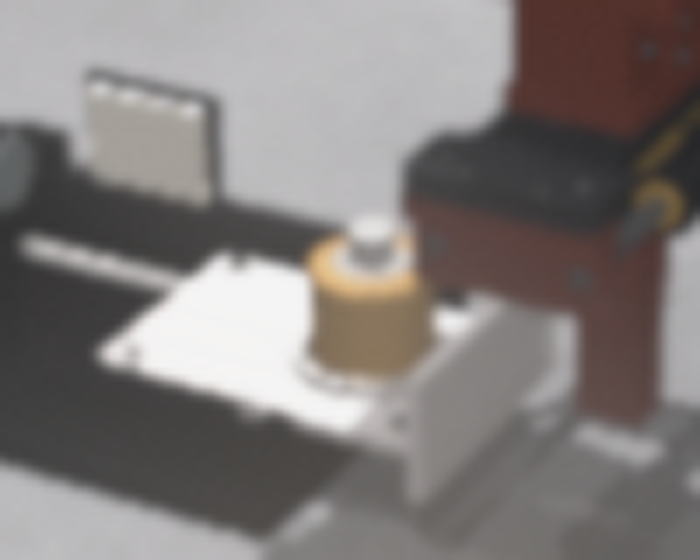

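```bash
python3 -c "
from h import *
im=cv2.imread('pics/side9.png')
cv2.imwrite('pics/side9d.png',cv2.resize(im[40:220,240:400],None,fx=3.3,fy=3.3,interpolation=cv2.INTER_CUBIC))
o=readout.get_obs();print(o['qpos']);M=R.from_rotvec(o['orientation']).as_matrix()
for P in ([10,14,0],[-10,14,0],[10,14,-45],[-10,14,-45],[40,14,-45],[70,14,-45],[37,89,-80],[-37,89,-80],[37,-89,-80]):
  print(P,((proj('side',o['ee_pos']+M@np.array(P,float))-[240,40]+.5)*3.3-.5).round(0))
"
```

```text
[-1.69031587e-01  5.06904819e-01  2.09038479e+00  8.69157874e-06
  5.46433470e-01  1.47697574e+00]
[10, 14, 0] [270. 508.]
[-10, 14, 0] [296. 514.]
[10, 14, -45] [272. 452.]
[-10, 14, -45] [298. 458.]
[40, 14, -45] [233. 442.]
[70, 14, -45] [196. 433.]
[37, 89, -80] [284. 358.]
[-37, 89, -80] [380. 378.]
[37, -89, -80] [165. 462.]
```

View pics/side9d.png

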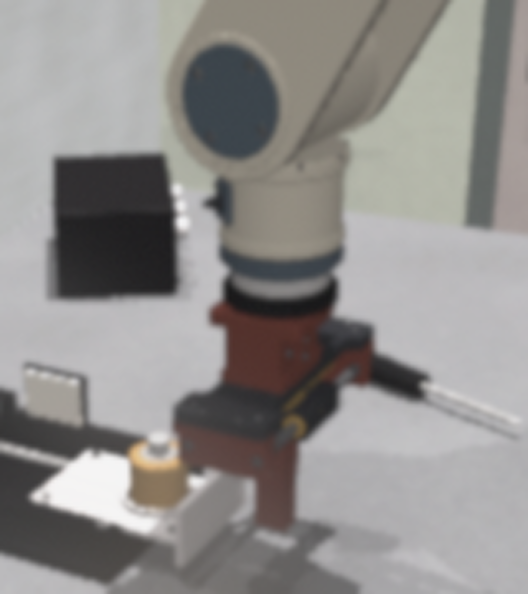

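The reddish plate in that view matches the gripper body's end, 80 mm above the tip as specified, so it clears the roller at z ≥ 112. Approaching the plate.

>>> carry_out(rows=[[[0.005, 0, 0.003], [0, 0, 0], 1], [[0.008, 0, 0.004], [0, 0, 0], 1], [[0.008, 0, 0], [0, 0, 0], 1], [[0.006, 0, 0], [0, 0, 0], 1], [[0.002, 0, 0], [0, 0, 0], 1], [[0.001, 0, 0], [0, 0, 0], 1], [[0, 0, 0], [0, 0, 0], 1]])

```text
t: 10.57
ee_pos: [484.2, -67.6, 33.4]
orientation: [3.139, -0.118, 0.0]
ft_force: [-0.6, 0.1, 0.2]
width: 0.9
```

>>> carry_out(rows=[[[0.001, 0, 0], [0, 0, 0], 1], [[0.001, 0, 0], [0, 0, 0], 1], [[0.001, 0, 0], [0, 0, 0], 1], [[0.001, 0, 0], [0, 0, 0], 1], [[0.001, 0, 0], [0, 0, 0], 1], [[0.001, 0, 0], [0, 0, 0], 1], [[0.001, 0, 0], [0, 0, 0], 1], [[0.001, 0, 0], [0, 0, 0], 1], [[0.001, 0, 0], [0, 0, 0], 1], [[0.001, 0, 0], [0, 0, 0], 1], [[0.001, 0, 0], [0, 0, 0], 1], [[0.001, 0, 0], [0, 0, 0], 1]])

```text
t: 11.57
ee_pos: [495.6, -68.5, 33.1]
orientation: [-3.139, 0.118, 0.001]
ft_force: [-3.8, 1.1, -1.1]
width: 0.7
```

>>> carry_out(rows=[[[0.0015, 0, 0], [0, 0, 0], 1], [[0.0015, 0, 0], [0, 0, 0], 1], [[0.0015, 0, 0], [0, 0, 0], 1], [[0.0015, 0, 0], [0, 0, 0], 1], [[0.0015, 0, 0], [0, 0, 0], 1], [[0.0015, 0, 0], [0, 0, 0], 1], [[0.0015, 0, 0], [0, 0, 0], 1], [[0.0015, 0, 0], [0, 0, 0], 1], [[0.0015, 0, 0], [0, 0, 0], 1], [[0.0015, 0, 0], [0, 0, 0], 1], [[0.0015, 0, 0], [0, 0, 0], 1], [[0.0015, 0, 0], [0, 0, 0], 1]])

```text
t: 12.57
ee_pos: [513.8, -69.8, 33.2]
orientation: [-3.139, 0.118, 0.001]
ft_force: [-4.8, 1.7, -2.9]
width: 0.6
```

>>> carry_out(rows=[[[0.001, 0, 0], [0, 0, 0], 1], [[0.001, 0, 0], [0, 0, 0], 1], [[0.001, 0, 0], [0, 0, 0], 1], [[0.001, 0, 0], [0, 0, 0], 1], [[0.001, 0, 0], [0, 0, 0], 1], [[0.001, 0, 0], [0, 0, 0], 1]])

```text
t: 13.07
ee_pos: [519.7, -70.3, 33.2]
orientation: [-3.139, 0.118, 0.001]
ft_force: [-5.2, 1.7, -0.9]
width: 0.7
```

Travel is about 31 mm at 5 N. From here small steps, with a force check after each call.

>>> carry_out(rows=[[[0.0007, 0, 0], [0, 0, 0], 1], [[0.0007, 0, 0], [0, 0, 0], 1], [[0.0007, 0, 0], [0, 0, 0], 1]])

```text
t: 13.32
ee_pos: [521.7, -70.4, 33.2]
orientation: [-3.139, 0.118, 0.001]
ft_force: [-4.7, 1.5, -1.8]
width: 0.2
```

>>> carry_out(rows=[[[0.0007, 0, 0], [0, 0, 0], 1], [[0.0007, 0, 0], [0, 0, 0], 1]])

```text
t: 13.48
ee_pos: [523.0, -70.5, 33.2]
orientation: [-3.139, 0.118, 0.001]
ft_force: [-4.9, 1.4, -2.1]
width: 0.3
```

>>> carry_out(rows=[[[0.0006, 0, 0], [0, 0, 0], 1], [[0.0006, 0, 0], [0, 0, 0], 1]])

```text
t: 13.65
ee_pos: [524.3, -70.6, 33.2]
orientation: [-3.139, 0.118, 0.001]
ft_force: [-5.5, 1.0, -1.1]
width: 0.6
```

>>> carry_out(rows=[[[0.0006, 0, 0], [0, 0, 0], 1], [[0.0006, 0, 0], [0, 0, 0], 1]])

```text
t: 13.82
ee_pos: [525.4, -70.7, 33.2]
orientation: [-3.139, 0.118, 0.001]
ft_force: [-4.9, 1.2, -1.2]
width: 0.6
```

>>> carry_out(rows=[[[0.0006, 0, 0], [0, 0, 0], 1], [[0.0006, 0, 0], [0, 0, 0], 1]])

```text
t: 13.98
ee_pos: [526.6, -70.8, 33.2]
orientation: [-3.139, 0.118, 0.001]
ft_force: [-5.5, 1.4, -0.8]
width: 0.6
```

>>> carry_out(rows=[[[0.0006, 0, 0], [0, 0, 0], 1], [[0.0006, 0, 0], [0, 0, 0], 1]])

```text
t: 14.15
ee_pos: [527.7, -70.9, 33.2]
orientation: [-3.139, 0.118, 0.001]
ft_force: [-5.6, 1.5, -0.1]
width: 0.4
```

>>> carry_out(rows=[[[0.0006, 0, 0], [0, 0, 0], 1], [[0.0006, 0, 0], [0, 0, 0], 1]])

```text
t: 14.32
ee_pos: [528.9, -71.0, 33.2]
orientation: [-3.139, 0.118, 0.001]
ft_force: [-6.8, 1.9, -0.9]
width: 0.7
```

>>> carry_out(rows=[[[0.0006, 0, 0], [0, 0, 0], 1], [[0.0006, 0, 0], [0, 0, 0], 1]])

```text
t: 14.48
ee_pos: [530.0, -71.1, 33.2]
orientation: [-3.139, 0.118, 0.002]
ft_force: [-6.5, 1.1, -0.9]
width: 0.6
```

>>> carry_out(rows=[[[0.0006, 0, 0], [0, 0, 0], 1], [[0.0006, 0, 0], [0, 0, 0], 1]])

```text
t: 14.65
ee_pos: [531.2, -71.1, 33.2]
orientation: [-3.139, 0.118, 0.002]
ft_force: [-5.5, 1.1, -0.1]
width: 0.3
```

>>> carry_out(rows=[[[0.0006, 0, 0], [0, 0, 0], 1], [[0.0006, 0, 0], [0, 0, 0], 1]])

```text
t: 14.82
ee_pos: [532.3, -71.2, 33.2]
orientation: [-3.139, 0.118, 0.002]
ft_force: [-6.5, 1.0, 0.1]
width: 0.4
```

>>> carry_out(rows=[[[0.0006, 0, 0], [0, 0, 0], 1], [[0.0006, 0, 0], [0, 0, 0], 1]])

```text
t: 14.98
ee_pos: [533.3, -71.3, 33.2]
orientation: [-3.139, 0.118, 0.003]
ft_force: [-9.0, 1.4, 2.7]
width: 0.2
```

>>> carry_out(rows=[[[0.0006, 0, 0], [0, 0, 0], 1]])

```text
t: 15.07
ee_pos: [533.4, -71.3, 33.2]
orientation: [-3.139, 0.118, 0.004]
ft_force: [-9.4, 0.8, 3.8]
width: 0.5
```

>>> carry_out(rows=[[[0.0004, 0, 0], [0, 0, 0], 1]])

```text
t: 15.15
ee_pos: [533.4, -71.3, 33.2]
orientation: [-3.139, 0.118, 0.005]
ft_force: [-10.6, 2.1, 4.5]
width: 0.3
```

>>> carry_out(rows=[[[0.0003, 0, 0], [0, 0, 0], 1]])

```text
t: 15.23
ee_pos: [533.4, -71.3, 33.2]
orientation: [-3.139, 0.118, 0.006]
ft_force: [-11.0, 1.0, 5.1]
width: 0.3
```

>>> carry_out(rows=[[[0.0004, 0, 0], [0, 0, 0], 1]])

```text
t: 15.32
ee_pos: [533.5, -71.3, 33.1]
orientation: [-3.139, 0.118, 0.007]
ft_force: [-12.2, 1.7, 5.2]
width: 0.6
```

>>> carry_out(rows=[[[0.0004, 0, 0], [0, 0, 0], 1], [[0, 0, 0], [0, 0, 0], 1]])

```text
t: 15.48
ee_pos: [533.5, -71.3, 33.0]
orientation: [-3.139, 0.118, 0.008]
ft_force: [-12.2, 1.5, 5.4]
width: 0.5
```

The force is a steady 12.2 N along x, so I'm backing off straight.

>>> carry_out(rows=[[[-0.001, 0, 0], [0, 0, 0], 1], [[-0.0015, 0, 0], [0, 0, 0], 1], [[-0.002, 0, 0], [0, 0, 0], 1], [[-0.002, 0, 0], [0, 0, 0], 1], [[-0.003, 0, 0], [0, 0, 0], 1], [[-0.004, 0, 0], [0, 0, 0], 1], [[-0.006, 0, 0], [0, 0, 0], 1], [[-0.01, 0, 0], [0, 0, 0], 1], [[-0.02, 0, 0], [0, 0, 0], 1], [[-0.03, 0, 0], [0, 0, 0], 1], [[-0.02, 0, -0.01], [0, 0, 0], 1], [[0, 0, -0.02], [0, 0, 0], 1]])

```text
t: 16.48
ee_pos: [430.2, -63.2, 61.7]
orientation: [-3.138, 0.118, 0.013]
ft_force: [-0.7, 0.7, 0.2]
width: 0.4
```

```bash
python3 -c "
from h import *
go([420,-60,150],-4.3)
im=imaging.get_image('side')[:,:,::-1]; cv2.imwrite('pics/side10.png',im)
cv2.imwrite('pics/side10c.png',cv2.resize(im[130:220,195:325],None,fx=6,fy=6,interpolation=cv2.INTER_CUBIC))
"
```

```text
t 16.4833 p [430.2 -63.2  61.7] x-axis [ 0.997 -0.075 -0.008] z [-0.008  0.001 -1.   ] w 0.4 F [-0.7  0.7  0.2]
shift now-axes [-0.0111 -0.0025 -0.0882] shift target-axes [-0.0104 -0.0024 -0.0883] dist mm 88.94050319783955 turn [-0.0008  0.0082 -0.0004]
```

View pics/side10c.png

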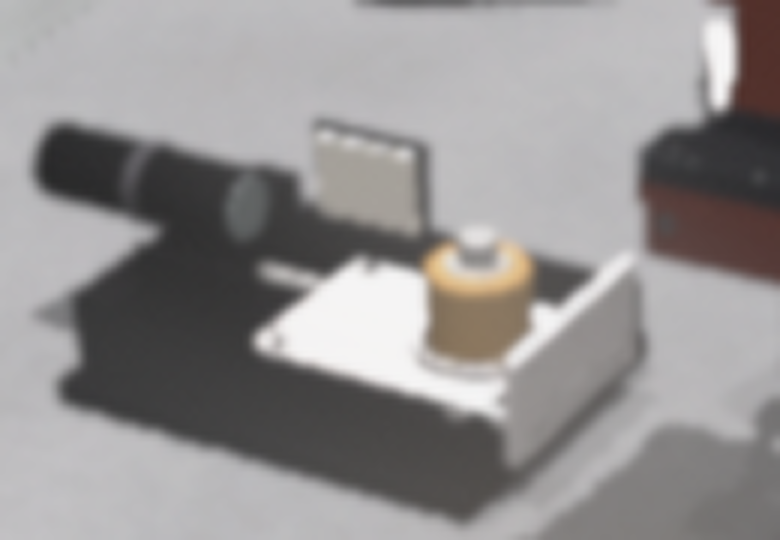

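The tray stays in with the roller upright in its nest, at crop (478,300). I'll clear the arm and check again with both cameras after a wait.

>>> carry_out(rows=[[[0, 0, -0.02], [0, 0, 0], 1], [[0, 0, -0.035], [0, 0, 0], 1], [[0, 0, -0.035], [0, 0, 0], 1], [[-0.005, 0.025, -0.035], [0, 0, 0], 1], [[-0.005, 0.03, -0.02], [0, 0, 0], 1], [[-0.005, 0.03, 0], [0, 0, 0], 1], [[-0.005, 0.03, 0], [0, 0, 0], 1], [[-0.005, 0.03, 0], [0, 0, 0], 1], [[-0.005, 0.03, 0], [0, 0, 0], 1], [[-0.005, 0.03, 0], [0, 0, 0], 1], [[-0.005, 0.03, 0], [0, 0, 0], 1], [[-0.005, 0.03, 0], [0, 0, 0], 1]])

```text
t: 17.53
ee_pos: [372.3, -326.0, 207.3]
orientation: [3.138, -0.118, 0.003]
ft_force: [0.2, 0.2, 0.3]
width: 0.4
```

>>> carry_out(rows=[[[-0.005, 0.03, 0], [0, 0, 0], 1], [[-0.005, 0.03, 0], [0, 0, 0], 1], [[-0.005, 0.03, 0], [0, 0, 0], 1], [[-0.005, 0.025, 0], [0, 0, 0], 1], [[0, 0.01, 0], [0, 0, 0], 1], [[0, 0, 0], [0, 0, 0], 1], [[0, 0, 0], [0, 0, 0], 1], [[0, 0, 0], [0, 0, 0], 1], [[0, 0, 0], [0, 0, 0], 1], [[0, 0, 0], [0, 0, 0], 1]])

```text
t: 18.37
ee_pos: [343.5, -446.1, 207.0]
orientation: [-3.139, 0.116, -0.0]
ft_force: [-0.0, 0.7, -0.5]
width: 0.5
```

```bash
python3 -c "
from h import *
go([420,-60,150],-4.3)
for n in('side','top'):
    im=imaging.get_image(n)[:,:,::-1]; cv2.imwrite('pics/%s11.png'%n,im)
a=cv2.imread('pics/side11.png')[100:320,130:410];b=cv2.imread('pics/top11.png')[100:320,90:370]
a=np.hstack([a,b]);cv2.imwrite('pics/fin.png',cv2.resize(a,None,fx=1.42,fy=1.42,interpolation=cv2.INTER_CUBIC))
t=cv2.imread('pics/top11.png');cv2.imwrite('pics/fintop.png',cv2.resize(t[100:240,265:355],None,fx=4,fy=4,interpolation=cv2.INTER_CUBIC))
"
```

```text
t 18.3667 p [ 343.5 -446.1  207. ] x-axis [ 0.997 -0.074  0.   ] z [ 0.  0. -1.] w 0.5 F [-0.   0.7 -0.5]
shift now-axes [ 0.0478 -0.3907  0.0571] shift target-axes [ 0.0473 -0.3908  0.057 ] dist mm 397.7142490549909 turn [-0.0001 -0.0001  0.0013]
```

View pics/fin.png

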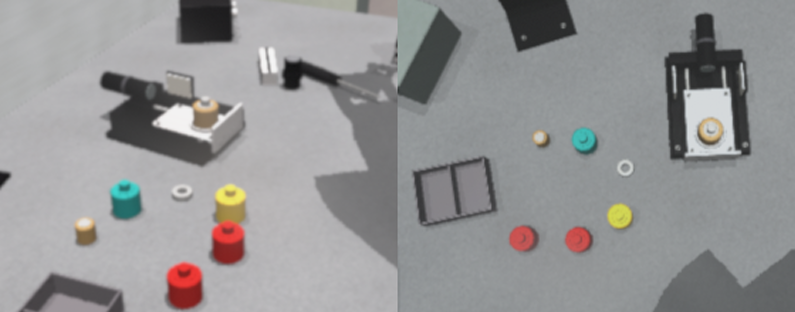

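View pics/fintop.png

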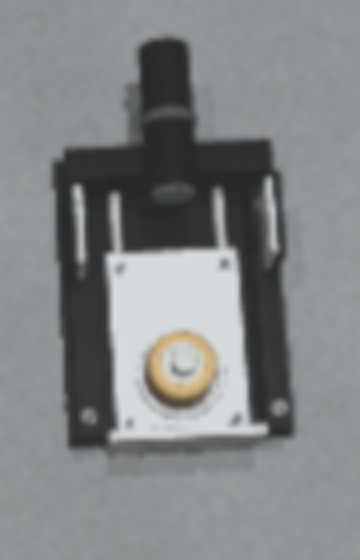

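The front plate's top edge moved from crop row 490 to 434, which is about 36 mm in and inside the 28–42 mm latched range. The roller is upright in the ring and the other things are where they were.

```bash
python3 -c "
from workcell import close_job
print(close_job())"
```

```text
the job is handed in; nothing more can be done
None
```

The roller is loaded, the tray is latched in, and the job is handed in at about 18.5 s of the 66 s allowed.

- **Loading:** I gripped the amber roller by its steel stub and stood it in the nest. On the first lowering it sat on the ring's edge and pressed with about 13 N. I shifted it 2 mm sideways and it then seated freely.
- **Pushing:** I pushed the front plate straight in with the closed fingers, about 45 mm to the end stop. The highest force read along x was 12.2 N. At the stop about 5 N of upward rubbing came on top of that.
- **Last checks:** About 2 to 3 s after letting go, both cameras show the tray in by about 36 mm, within the latched range. The roller is upright in its nest, the other things look unmoved in the pictures, and the gripper is clear of everything.
- **Disagreements:** The two cameras differed by up to about 8 mm in y for the nest. I settled it with the side view relative to the gripper, and by feeling the contact. The finger opening read about 15 mm on the 16 mm stub, but the grip held.

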